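Pack the colour-capped ball cages of a press die into the divided crate

TASK

Pack the three colour-capped ball cages upright in the divided crate, each standing on the mat of its own colour: the red and the blue one come off the die's guide pillars, and the yellow one, which was left in the red one's cell, goes over to its own. Set them down gently rather than dropping them, and leave the black-capped cages, the steel bushes and everything else on the bench undisturbed.

Things in the scene. Friction and masses are not known exactly. Their poses are not given: they have to be found in the camera images.
- cage_red: cream tube studded with steel balls, diameter 40 (balls stand out 1), 85 tall, rigid, about 150 g, solid red end cap (top 8), bore 30 open below. Origin: centre of the foot; z up its axis. Starts loosely over one of the die's pillars, cap resting on the pillar's top, foot 73 and top 158 above the bench; free of it after 77 of straight lift.
- cage_blue: cream tube studded with steel balls, diameter 40 (balls stand out 1), 85 tall, rigid, about 150 g, solid blue end cap (top 8), bore 30 open below. Origin: centre of the foot; z up its axis. Starts loosely over one of the die's pillars, cap resting on the pillar's top, foot 73 and top 158 above the bench; free of it after 77 of straight lift.
- cage_yellow: cream tube studded with steel balls, diameter 40 (balls stand out 1), 85 tall, rigid, about 150 g, solid yellow end cap (top 8), bore 30 open below. Origin: centre of the foot; z up its axis. At the start it stands upright in the crate in the wrong cell, on the red mat, so the red cage's place is taken until it is moved.
- cage_plain_a: cream tube studded with steel balls, diameter 40 (balls stand out 1), 85 tall, rigid, about 150 g, solid black end cap (top 8), bore 30 open below. Origin: centre of the foot; z up its axis. Starts loosely over one of the die's pillars, cap resting on the pillar's top, foot 73 and top 158 above the bench; free of it after 77 of straight lift. It stays there.
- cage_plain_b: cream tube studded with steel balls, diameter 40 (balls stand out 1), 85 tall, rigid, about 150 g, solid black end cap (top 8), bore 30 open below. Origin: centre of the foot; z up its axis. Starts loosely over one of the die's pillars, cap resting on the pillar's top, foot 73 and top 158 above the bench; free of it after 77 of straight lift. It stays there.
- crate: grey divided crate, fixed, 141 (x) x 209 (y) x 42 high, walls and dividers 5 thick and as high as the rim, floor 5 thick: 2 x 3 square cells 63 wide inside, cell centres at x = -34, +34 and y = -68, 0, +68 in its frame. Origin: centre of its underside on the bench. Crate and die may swap sides
- mat_red: red square mat, 58 x 58 x 3, fixed on the floor of one crate cell, centred in it. Origin: centre of its underside, 5 above the bench; x and y along the crate's.
- mat_blue: blue square mat, 58 x 58 x 3, fixed on the floor of one crate cell, centred in it. Origin: centre of its underside, 5 above the bench; x and y along the crate's.
- mat_yellow: yellow square mat, 58 x 58 x 3, fixed on the floor of one crate cell, centred in it. Origin: centre of its underside, 5 above the bench; x and y along the crate's.
- die: press die set, fixed: steel base plate 180 (x) x 230 (y) x 30; four guide pillars of diameter 25 at x = +-65, y = +-85 in its frame, tops 150 above the bench, dark spring coils of diameter 33 round their feet up to 67; a low insert block 70 x 62 in the middle, up to 55. Origin: centre of the plate's underside on the bench
- stop0 (a point): centre of the top of a dark steel stop post of the die, fixed, diameter 28, its top 140 above the bench; its axis is 46 from the pillar next to it, so no finger fits between that pillar's cage and the post
- stop1 (a point): centre of the top of a dark steel stop post of the die, fixed, diameter 28, its top 140 above the bench; its axis is 46 from the pillar next to it, so no finger fits between that pillar's cage and the post
- stop2 (a point): centre of the top of a dark steel stop post of the die, fixed, diameter 28, its top 140 above the bench; its axis is 46 from the pillar next to it, so no finger fits between that pillar's cage and the post
- stop3 (a point): centre of the top of a dark steel stop post of the die, fixed, diameter 28, its top 140 above the bench; its axis is 46 from the pillar next to it, so no finger fits between that pillar's cage and the post
- bush_a: steel guide bush standing loose in a crate cell without a mat, 70 tall, body diameter 34, head (top 15) diameter 42, 300 g. Origin: centre of the foot, z up. It stays there
- bush_b: steel guide bush standing loose in a crate cell without a mat, 70 tall, body diameter 34, head (top 15) diameter 42, 300 g. Origin: centre of the foot, z up. It stays there
- bush_c: steel guide bush standing loose in a crate cell without a mat, 70 tall, body diameter 34, head (top 15) diameter 42, 300 g. Origin: centre of the foot, z up. It stays there
- oil_bottle: white oil bottle with a red cap standing between die and crate, diameter 40, 135 tall, 150 g, loose; leave alone. Origin: centre of the foot
- loupe: black magnifier loupe standing between die and crate, diameter 40, 45 tall, loose; leave alone. Origin: centre of the foot
- screwdriver: screwdriver lying between die and crate, near the robot, 200 long, red handle, loose; leave alone. Origin: middle of its length, on the bench
- hammer: brass-headed hammer lying beyond die and crate, 260 long, head 88 wide, loose; leave alone. Origin: middle of its length, on the bench
- gauge_stand: dial gauge on a blue block base 55 x 55 x 50 with a steel column, 220 tall, dial 70 along its x, loose, at the right edge; leave alone. Origin: centre of the base's underside
- block_case: wooden gauge-block case 90 x 150 x 40, loose, at the left edge; leave alone. Origin: centre of its underside
Not all that is in view belongs to the job. Leave any purple look-alike of the bush_c alone. Leave any purple look-alike of the bush_b alone.

How it is judged:
By the outcome, as a careful person would: the job done as asked, in the order asked, and still so for the second after the job is handed in, with the robot touching nothing.
It also fails if it takes over 70 s, if anything falls off the work surface, if the arm or the gripper's body presses on something with over 40 N, if the wrist force passes 120 N, or if a joint passes its speed limit or range.

ROBOT

A 6-joint arm with a two-finger parallel gripper is mounted at the origin on the work surface. World frame = base frame: x ahead of the robot, y to its left, z up, the work surface at z = 0. Lengths are in m, angles in rad, forces in N, time in s.
With the tool pointing down it reaches from about 0.425 to 0.95 m from the base axis. Payload 14.7 kg.
Tool frame: the origin (TCP) lies between the finger pads; the fingertips stand 25 mm ahead of it and the grasp point (between the pads) lies 6 mm ahead of it (bot.tips_ahead is the distance from the TCP to the fingertips, in m); x points along the fingers, z is the direction in which the jaws open and shut, and the axes are right-handed (so a half turn about x gives the same grasp; the last joint's range is limited). The gripper opens to 85 mm and grips with 20 to 120 N. Pads are 22 mm wide; open, the fingers measure 114 mm over their backs; the gripper's body (76 mm by 85 mm) begins 54 mm behind the grasp point. The pads swing forward as they close: fully open they stand 13 mm farther back than shut.
Start: joints at [-1.241, 0.48, 1.596, -0, 1.065, -0.047], TCP at [0.239, -0.604, 0.228] pointing down, gripper open.
Joint ranges: [-2.75, 2.75], [-0.82, 2.05], [0.23, 2.67], [-1.56, 4.7], [0.09, 2.69], [-2.92, 2.92]. Speed limits (rad/s): [1.89, 1.89, 2.39, 3.01, 3.01, 3.01].

INTERFACE

Orientations are given as a 3x3 rotation matrix whose columns are the frame's x, y, z axes.
In Python, from rig import bot, kinematics, viewer gives the robot as it stands. Calls block until the motion is done:
- bot.goto(position, orientation): joint-space move of the TCP to a pose.
- bot.servo_line(position, frame=None, feed=0.15, contact_N=None): straight line of the TCP; frame=None keeps the orientation; feed is the mean speed in m/s. With contact_N (N) it stops when the force on the tool has changed by that much, and returns True; else False.
- bot.move_j(angles): joint-space move.
- bot.gripper_to(opening, newtons=None): finger opening in m; newtons is the grip in N (None keeps the last); returns when the fingers have stopped.
- bot.dwell(seconds).
- kinematics.inverse_kinematics(position, orientation): joint angles nearest the present ones, or None.
- viewer.read_camera(name): name is "scene" or "top" or "wrist"; returns a dict with "img" (480x640x3 uint8, red, green, blue), "fovy" (degrees; the focal length in pixels is half the picture's height over the tangent of half this angle, whatever the lens; pixels are square), "cx", "cy" (the principal point, pixels), "D" ([k1, k2, p1, p2, k3] as OpenCV has them; the pictures are not rectified), "rvec" (rotation vector, rad) and "tvec" (3), from world to camera coordinates, as OpenCV has them. Camera axes: x right, y down, z forward; pixel columns grow to the right and rows downward; lengths in m; the calibration is good to about 2 mm. A picture is of the moment at which its call begins. There is no depth.
A pose or a line that the arm cannot do raises bot.PlanningError and nothing moves.
- bot.hand_in(): hands the job in, once; it reports no verdict.
Trained networks look in the newest picture that a camera, given by its name, has taken for a name from the list of things; names that differ only in an ending like _2 or _b are one class to them, and where a whole thing is asked for, a point or a joint stands for the part that bears it (a point fixed in the world has none). Each returns a list of dicts, best first, with "score" (0 to 1); they miss things now and then, are a little off and sometimes report something else, mostly with a low value. They report only what shows in the picture. A call takes as long as a camera call. They do not tell look-alikes from the thing itself.
- viewer.boxes_of(camera, thing): "extent" ([left, top, right, bottom] in pixels, round what is visible of it).
- viewer.place_of(camera, thing): "xy" ([column, row] in pixels: a listed point, or the origin of a listed thing).
Readings, each from a call of its own:
- bot.current_time_s(): time.
- bot.current_q(): joint angles.
- bot.current_qvel(): joint speeds.
- bot.current_tau(): joint torques, N m.
- bot.current_eef_pos(): TCP position.
- bot.current_tool_rot(): TCP orientation.
- bot.current_contact_force(): force on the tool from outside, world axes, zero at the start.
- bot.current_torque(): the same for the moment, N m.
- bot.current_grip_width(): finger opening in m.
Only numpy, scipy, OpenCV 4.12 (cv2) and the standard library are available. Lean on these libraries where they do the work, as an engineer would, in place of code of your own. Each camera call takes 0.05 s, during which the arm holds its last target. There are 200 camera calls.

## Working session

There is one attempt and no reset: what is moved stays moved. The work goes in short steps, each a Python script; the robot and the scene stay as the last script left them, time stands still between calls to the robot, and variables do not carry over. Pictures are saved under pics/ and viewed, about 8 in all and at most 12, crops included, and the job is handed in when it is done.

```bash
ls; mkdir -p pics
cat > h.py <<'E'
import numpy as np, cv2
from rig import bot, kinematics, viewer
def cam(n):
    c=viewer.read_camera(n); h=c["img"].shape[0]
    f=h/2/np.tan(np.radians(c["fovy"])/2)
    c["K"]=np.array([[f,0,c["cx"]],[0,f,c["cy"]],[0,0,1.]]); c["D"]=np.array(c["D"],float)
    c["R"]=cv2.Rodrigues(np.array(c["rvec"],float))[0]; c["t"]=np.array(c["tvec"],float).ravel(); return c
def save(c,name,crop=None,s=1):
    im=c["img"]
    if crop: l,t,r,b=crop; im=im[t:b,l:r]
    cv2.imwrite("pics/"+name,cv2.resize(im[:,:,::-1],None,fx=s,fy=s,interpolation=cv2.INTER_CUBIC))
def atz(c,uv,z):
    p=cv2.undistortPoints(np.array([[uv]],float),c["K"],c["D"]).ravel()
    d=c["R"].T@np.array([p[0],p[1],1]); o=-c["R"].T@c["t"]
    return o+d*(z-o[2])/d[2]
def proj(c,P):
    return cv2.projectPoints(np.array(P,float).reshape(-1,1,3),np.array(c["rvec"],float),np.array(c["tvec"],float),c["K"],c["D"])[0].reshape(-1,2)
E
python3 - <<'E'
from h import *
for n in("scene","top"):
    c=cam(n); save(c,n+"0.png",s=1.25); print(n,c["fovy"],-c["R"].T@c["t"],c["R"][2])
    for t,z in [("cage_red",.073),("cage_blue",.073),("cage_yellow",.008),("cage_plain_a",.073),("crate",0),("die",0),("mat_red",.005),("mat_blue",.005),("mat_yellow",.005),("stop0",.14),("stop1",.14),("stop2",.14),("stop3",.14),("bush_a",.005),("oil_bottle",0),("loupe",0),("gauge_stand",0),("screwdriver",0),("hammer",0),("block_case",0)]:
        print(t,[(np.round(d["xy"]).astype(int).tolist(),round(d["score"],2),atz(c,d["xy"],z)[:2].round(3).tolist()) for d in viewer.place_of(n,t)[:5]])
E
```

```text
pics
scene 43.10488310590077 [1.53577365 0.56972775 1.5529015 ] [-0.52798123 -0.30872324 -0.79115472]
cage_red [([404, 293], 0.64, [0.585, 0.333])]
cage_blue [([377, 244], 0.68, [0.467, 0.183])]
cage_yellow [([263, 205], 0.76, [0.479, -0.234])]
cage_plain_a [([348, 267], 0.7, [0.591, 0.148]), ([422, 268], 0.52, [0.474, 0.34])]
crate [([257, 211], 0.78, [0.507, -0.239]), ([382, 280], 0.74, [0.529, 0.241])]
die [([384, 283], 0.57, [0.538, 0.251])]
mat_red [([252, 192], 0.57, [0.45, -0.3])]
mat_blue [([262, 232], 0.7, [0.574, -0.172])]
mat_yellow [([250, 218], 0.49, [0.548, -0.24]), ([383, 278], 0.18, [0.524, 0.242])]
stop0 [([390, 275], 0.97, [0.595, 0.283]), ([360, 244], 0.96, [0.542, 0.157]), ([389, 229], 0.95, [0.45, 0.204]), ([417, 267], 0.71, [0.528, 0.334]), ([373, 241], 0.65, [0.512, 0.185])]
stop1 [([390, 275], 0.97, [0.595, 0.283]), ([360, 244], 0.96, [0.542, 0.157]), ([389, 229], 0.95, [0.45, 0.204]), ([417, 267], 0.71, [0.528, 0.334]), ([373, 241], 0.65, [0.512, 0.185])]
stop2 [([390, 275], 0.97, [0.595, 0.283]), ([360, 244], 0.96, [0.542, 0.157]), ([389, 229], 0.95, [0.45, 
[... 2249 characters left out ...]
2, 0.217]), ([264, 235], 0.57, [0.541, 0.166])]
bush_a [([487, 284], 0.65, [0.504, -0.41]), ([462, 331], 0.57, [0.377, -0.35]), ([440, 296], 0.54, [0.46, -0.289]), ([392, 280], 0.51, [0.488, -0.161])]
oil_bottle [([338, 224], 0.76, [0.626, -0.004]), ([263, 279], 0.49, [0.454, 0.176]), ([442, 294], 0.39, [0.464, -0.295])]
loupe [([335, 254], 0.74, [0.543, -0.005])]
gauge_stand [([530, 262], 0.83, [0.575, -0.526]), ([262, 235], 0.71, [0.572, 0.196])]
screwdriver [([328, 320], 0.93, [0.367, -0.005]), ([402, 254], 0.28, [0.56, -0.182])]
hammer [([334, 178], 0.6, [0.753, 0.021]), ([188, 240], 0.47, [0.536, 0.391])]
block_case [([131, 236], 0.88, [0.53, 0.548]), ([238, 248], 0.27, [0.529, 0.254])]
```

Run:
```python
from h import *
c=cam("top"); save(c,"topA.png",(150,150,520,350),2.1)
c=cam("scene"); save(c,"scA.png",(200,150,450,330),3)
```

```text
(no output)
```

View pics/topA.png

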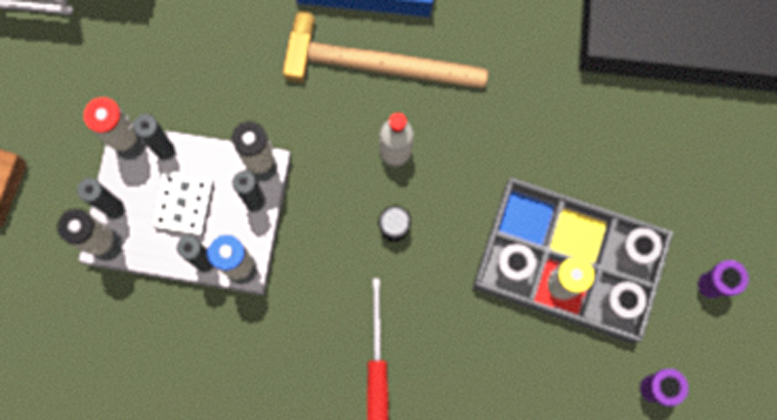

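View pics/scA.png

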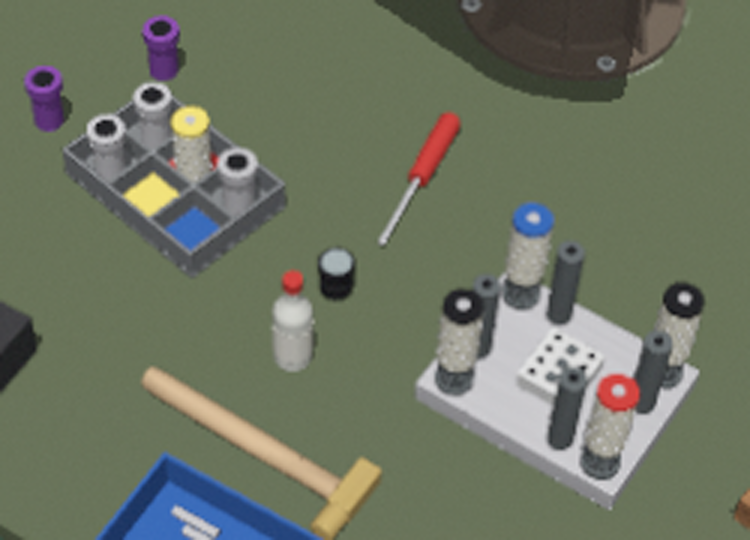

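The top crop shows the red cage at (102,115), blue at (226,252), and two black ones at (76,227) and (249,138), each with a dark stop post beside it. In the crate the blue mat is at (526,219), the yellow mat at (578,236), and the yellow cage stands on red at (575,274). The steel bushes are at (516,262), (642,245) and (627,299). The purple look-alikes outside the crate are left alone. The only red, blue and yellow capped cages are these three. The bottle's red cap at (398,122) is a bottle, not a cage.

Run:
```python
from h import *
from scipy.optimize import least_squares
C={n:cam(n) for n in("top","scene")}
def cap(n,col,guess,z):
    c=C[n]; im=c["img"].astype(int); r,g,b=im[...,0],im[...,1],im[...,2]
    m={"red":(r>130)&(g<90)&(b<90),"blue":(b>120)&(r<90),"yellow":(r>150)&(g>130)&(b<120)}[col]
    u=proj(c,[*guess,z])[0]; vv,uu=np.mgrid[:480,:640]
    k,l,s,ce=cv2.connectedComponentsWithStats(m.astype(np.uint8))
    i=1+np.argmin([np.hypot(*(ce[j]-u))+ (50 if s[j,4]<20 else 0) for j in range(1,k)]); return s[i].tolist(),ce[i]
for col,g,z in(("red",(.596,.321),.158),("blue",(.455,.17),.158),("yellow",(.481,-.224),.093)):
    for n in C:
        s,u=cap(n,col,g,z); print(col,n,s,u.round(1),atz(C[n],u,z-.002)[:2].round(4))
c=C["top"]; T=lambda x,y:(150+x/2.1,150+y/2.1)
for n,p in dict(blackA=(249,138),blackB=(76,227),).items(): print(n,atz(c,T(*p),.158)[:2].round(4))
for n,p in dict(sR=(146,126),sA=(243,181),sB=(90,188),sBl=(188,245)).items(): print(n,atz(c,T(*p),.14)[:2].round(4))
k=np.array([atz(c,T(*p),.042)[:2] for p in((512,181),(671,232),(640,340),(475,288))])
S=lambda x,y:(200+x/3,150+y/3)
k2=np.array([atz(C["scene"],S(*p),.042)[:2] for p in((193,258),(66,150),None,(285,186)) if p])
print(k.round(4),k.mean(0),[np.linalg.norm(k[i]-k[i-1]).round(3) for i in range(4)]); print(k2.round(4),(k2[1]+k2[2])/2)
d=k[1]-k[0]+k[2]-k[3]; print("crate long axis deg",np.degrees(np.arctan2(d[1],d[0])), bot.current_time_s())
```

```text
red top [191, 197, 17, 16, 157] [198.6 204.9] [0.5934 0.3286]
red scene [399, 275, 14, 12, 111] [405.9 280.7] [0.598 0.332]
blue top [255, 276, 1, 2, 2] [255.  276.5] [0.4387 0.1704]
blue scene [371, 218, 14, 11, 105] [377.4 223.1] [0.4588 0.1696]
yellow top [415, 273, 18, 17, 83] [423.5 282.7] [ 0.4761 -0.226 ]
yellow scene [257, 185, 13, 11, 44] [262.7 190.9] [ 0.4879 -0.2247]
blackA [0.5844 0.159 ]
blackB [0.4633 0.3346]
sR [0.5906 0.2813]
sA [0.5387 0.1618]
sB [0.5119 0.3328]
sBl [0.4596 0.2126]
[[ 0.5962 -0.1513]
 [ 0.5536 -0.3498]
 [ 0.4188 -0.3186]
 [ 0.4596 -0.1174]] [ 0.50705468 -0.23427623] [np.float64(0.141), np.float64(0.203), np.float64(0.138), np.float64(0.205)]
[[ 0.607  -0.1399]
 [ 0.5576 -0.3423]
 [ 0.4729 -0.1111]] [ 0.51521674 -0.22667319]
crate long axis deg -101.79549445942386 2.3
```

Blue by hand comes to about (0.455,0.166). The four caps fit the 130 x 170 pillar grid, with the die at yaw of about -3°. Its posts lie along the die's y from each pillar, so I'll close the jaws along die x. The crate is at about (0.509,-0.231), yaw -12°. Diagonal jaws keep clear of neighbours there. Next is a closer look with the wrist camera.

```bash
cat >> h.py <<'E'
def rot(a):
    x=np.array([0,0,-1.]); z=np.array([np.cos(a),np.sin(a),0]); return np.column_stack([x,np.cross(z,x),z])
def best(p,angs):
    o=[]
    for a in angs:
        q=kinematics.inverse_kinematics(p,rot(a))
        if q is not None: o.append((abs(q[5]),a))
    return min(o)[1]
E
python3 - <<'E'
from h import *
D=np.radians
p=[.50,-.225,.33]
a=best(p,D(np.array([33,123,-57,-147]))); print(np.degrees(a))
t=bot.current_time_s(); bot.goto(p,rot(a)); print(bot.current_time_s()-t,bot.current_q().round(2) if hasattr(bot.current_q(),'round') else bot.current_q())
c=cam("wrist"); save(c,"w1.png"); print(-c["R"].T@c["t"],c["R"][2],c["K"][0,0])
print(proj(c,[[.481,-.224,.093],[.542,-.238,.008],[.556,-.171,.008],[.476,-.224,.008]]).round(0))
for n,z in(("cage_yellow",.008),("mat_red",.005),("mat_yellow",.005),("mat_blue",.005),("crate",0)):
    print(n,[(np.round(d["xy"]).tolist(),round(d["score"],2),atz(c,d["xy"],z)[:2].round(4).tolist()) for d in viewer.place_of("wrist",n)[:3]])
E
```

```text
-57.00000000000001
1.7250000000000005 [-0.48  0.25  1.7  -0.    1.2   0.52]
[ 0.57151625 -0.1795797   0.47383575] [-0.27647936 -0.17964717 -0.94407948] 420.6715482992541
[[306. 205.]
 [349. 147.]
 [304. 100.]
 [306. 190.]]
cage_yellow [([311.0, 187.0], 0.59, [0.4812, -0.2273])]
mat_red [([563.0, 258.0], 0.28, [0.5749, -0.5311])]
mat_yellow [([350.0, 147.0], 0.75, [0.5424, -0.2395])]
mat_blue [([311.0, 99.0], 0.77, [0.5613, -0.1759])]
crate [([330.0, 167.0], 0.82, [0.5114, -0.234])]
```

View pics/w1.png

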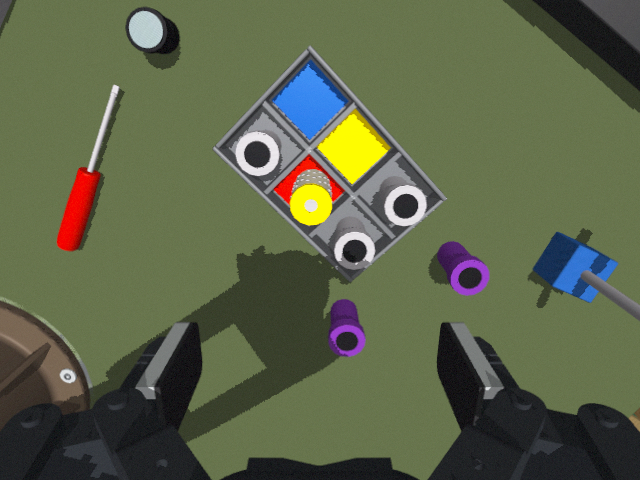

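The wrist view shows the crate rim corners at (310,47), (445,199), (351,283) and (214,148), with the yellow cap centred at (311,205). The yellow mat is free at (353,148) and the blue at (310,98). I'll fit the crate and move the yellow cage.

```bash
cat >> h.py <<'E'
CAGE=.068   # grasp height above foot
def pick(xy,foot,a,zup,N=40):
    z=foot+CAGE+.006
    bot.gripper_to(.085); bot.goto([*xy,z+.11],rot(a)); bot.servo_line([*xy,z],feed=.12)
    bot.gripper_to(.0,N); w=bot.current_grip_width(); print("grip",w,"t",bot.current_time_s())
    bot.servo_line([*xy,zup+CAGE+.006],feed=.12); print("width up",bot.current_grip_width())
def place(xy,a,zfrom):
    z=.008+CAGE+.006
    bot.servo_line([*xy,z+.012],feed=.12)
    hit=bot.servo_line([*xy,z-.006],feed=.02,contact_N=3); e=bot.current_eef_pos(); print("contact",hit,"foot z",e[2]-CAGE-.006,"F",np.round(bot.current_contact_force(),1))
    bot.gripper_to(.060); bot.servo_line([*e[:2],e[2]+.12],feed=.15); print("t",bot.current_time_s())
E
python3 - <<'E'
from h import *
import json
c=cam("wrist")
k=np.array([atz(c,p,.042)[:2] for p in((310,47),(445,199),(351,283),(214,148))])
o=k.mean(0); print(k.round(4).tolist(),o,[np.linalg.norm(k[i]-k[i-1]).round(4) for i in range(4)])
d=(k[0]-k[1])+(k[3]-k[2]); yaw=np.arctan2(d[1],d[0])-np.pi/2; print("yaw",np.degrees(yaw))
X=np.array([np.cos(yaw),np.sin(yaw)]);Y=np.array([-X[1],X[0]])
cells=dict(yellow=o+.034*X,red=o-.034*X,blue=o+.034*X+.068*Y); print(cells)
yc=atz(c,(311,205),.093)[:2]; print("yellow cage",yc,"from red cell centre",yc-cells["red"])
json.dump(dict(yaw=yaw,**{n:v.tolist() for n,v in cells.items()}),open("c.json","w"))
a=best([*yc,.1],yaw+np.pi/4+np.arange(-2,2)*np.pi/2)
assert np.linalg.norm(yc-cells["red"])<.015
pick(yc,.008,a,.075)
g=cells["yellow"]; bot.servo_line([*g,.075+CAGE+.006],feed=.1)
place(g,a,.075)
c=cam("wrist"); save(c,"w2.png")
E
```

```text
[[0.6012, -0.1498], [0.5546, -0.349], [0.42, -0.3207], [0.4687, -0.1189]] [ 0.5111347 -0.2345995] [np.float64(0.1361), np.float64(0.2045), np.float64(0.1376), np.float64(0.2076)]
yaw -13.35813128664235
{'yellow': array([ 0.54421483, -0.24245475]), 'red': array([ 0.47805457, -0.22674424]), 'blue': array([ 0.55992534, -0.1762945 ])}
yellow cage [ 0.4836948  -0.22734673] from red cell centre [ 0.00564024 -0.0006025 ]
grip 0.037650147233250914 t 6.7833
width up 0.037529690284980384
contact True foot z 0.008644088842639041 F [-0.1  1.   7.5]
t 10.7833
```

View pics/w2.png

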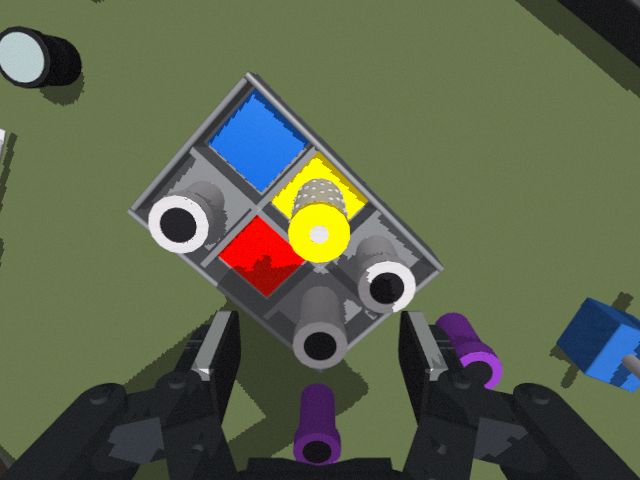

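The yellow cage stands upright, cap at (319,233), within the yellow mat. The red mat at (262,255) is free, and the bushes stand where they were. Now I'll look at the die.

Run:
```python
from h import *
e=bot.current_eef_pos(); bot.servo_line([*e[:2],.27],feed=.2)
p=[.50,.20,.36]; a=best(p,np.radians([-3,177])); print(np.degrees(a))
bot.goto(p,rot(a)); print(bot.current_time_s(),np.round(bot.current_q(),2))
c=cam("wrist"); save(c,"w3.png"); 
print(proj(c,[[.455,.166,.158],[.596,.331,.158]]).round(0))
for n,z in(("cage_red",.073),("cage_blue",.073),("stop0",.14)):
    print(n,[(np.round(d["xy"]).tolist(),round(d["score"],2),atz(c,d["xy"],z)[:2].round(4).tolist()) for d in viewer.place_of("wrist",n)[:5]])
```

```text
-3.0000000000000004
12.975 [ 0.32  0.21  1.67 -0.    1.26  0.38]
[[269. 238.]
 [437.  20.]]
cage_red [([412.0, 36.0], 0.81, [0.5947, 0.3302]), ([270.0, 179.0], 0.69, [0.4496, 0.2011])]
cage_blue [([279.0, 208.0], 0.69, [0.4561, 0.1698])]
stop0 [([271.0, 181.0], 0.92, [0.4589, 0.2127]), ([425.0, 89.0], 0.9, [0.592, 0.2824]), ([323.0, 26.0], 0.78, [0.5109, 0.3335]), ([365.0, 230.0], 0.77, [0.5405, 0.1628])]
```

View pics/w3.png

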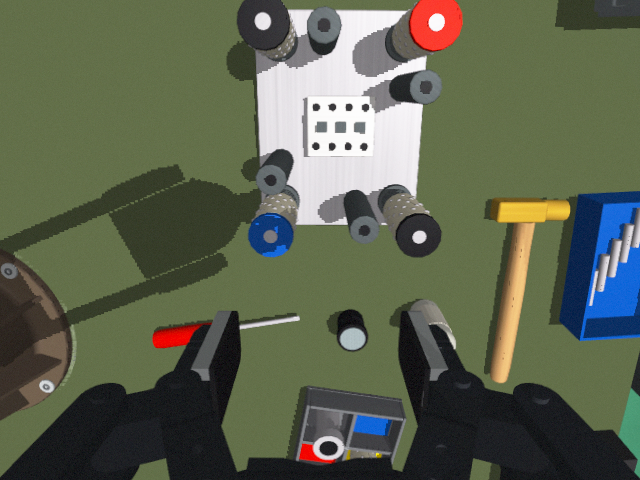

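The wrist view has the blue cap at (270,237), red at (437,22), and black at (263,21) and (419,237). Both coloured cages have their post along die y, so jaws along die x are clear on both. I'll check the four caps against the pillar grid, then move red.

```bash
cat > carry.py <<'E'
from h import *
import json,sys
def carry(name,xy,a,post):
    g=json.load(open("c.json")); pick(xy,.073,a,.20)
    t=g[name]; b=best([*t,.2],g["yaw"]+np.pi/4+np.arange(-2,2)*np.pi/2)
    bot.servo_line([*t,.20+CAGE+.006],rot(b),feed=.25); print("over",np.round(bot.current_eef_pos(),4),bot.current_grip_width(),bot.current_time_s())
    c=cam("wrist"); save(c,post+"_hold.png")
    place(t,b,.2)
    c=cam("wrist"); save(c,post+".png")
E
python3 - <<'E'
from carry import *
c=cam("wrist")
P={n:atz(c,p,.158)[:2] for n,p in dict(red=(437,22),blue=(270,237),A=(419,237),B=(263,21)).items()}
for n,p in P.items(): print(n,p.round(4))
d=lambda a,b:np.linalg.norm(P[a]-P[b]).round(4)
print("170:",d("red","A"),d("B","blue"),"130:",d("red","B"),d("A","blue"),"diag 214:",d("red","blue"),d("A","B"))
v=P["red"]-P["B"]+P["A"]-P["blue"]; a=np.arctan2(v[1],v[0]); print("die yaw",np.degrees(a))
json.dump(dict(a=a,red=P["red"].tolist(),blue=P["blue"].tolist()),open("d.json","w"))
carry("red",P["red"],a,"w4")
E
```

```text
red [0.5958 0.3298]
blue [0.4561 0.1671]
A [0.5858 0.1602]
B [0.4661 0.3371]
170: 0.1699 0.1702 130: 0.1298 0.1298 diag 214: 0.2144 0.2135
die yaw -3.1210419360826904
grip 0.037646744394923874 t 15.975
width up 0.03713013802460008
over [ 0.4782 -0.2261  0.274 ] 0.03744416696134944 19.6083
contact True foot z 0.008628452219689392 F [-0.5 -0.2  9.7]
t 23.2167
```

View pics/w4.png

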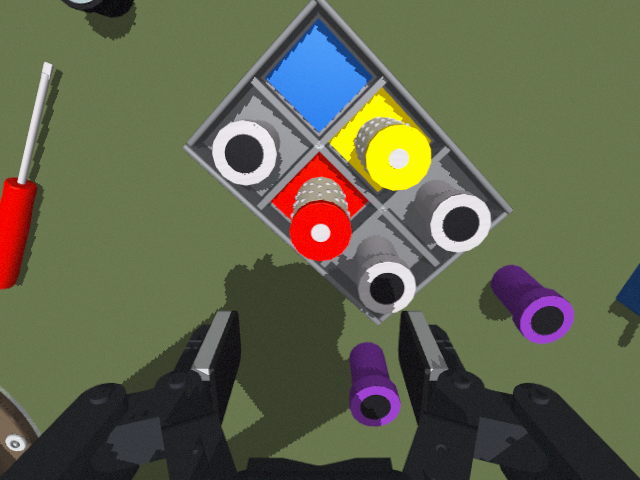

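Red now stands upright on the red mat (cap at (320,233)). Yellow is still on its own mat, and nothing else has moved. Blue next.

Run:
```python
from carry import *
e=bot.current_eef_pos(); bot.servo_line([*e[:2],.30],feed=.2)
d=json.load(open("d.json"))
a=best([*d["blue"],.25],[d["a"],d["a"]+np.pi])
bot.servo_line([*d["blue"],.30],rot(a),feed=.25)
carry("blue",d["blue"],a,"w5")
e=bot.current_eef_pos(); bot.servo_line([*e[:2],.32],feed=.2)
bot.goto([.40,-.20,.36],rot(a)) if kinematics.inverse_kinematics([.40,-.20,.36],rot(a)) is not None else None
c=cam("scene"); save(c,"scB.png",(200,150,450,330),3)
```

```text
grip 0.03780328275833505 t 27.875
width up 0.037592407147110034
over [ 0.5596 -0.1753  0.274 ] 0.03737472156883041 30.6667
contact True foot z 0.008595712533876232 F [-0.6  0.1  8.6]
t 34.275
```

View pics/w5.png

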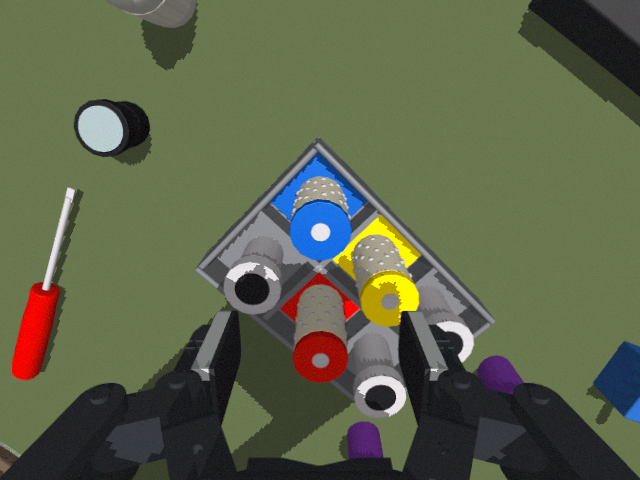

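View pics/scB.png

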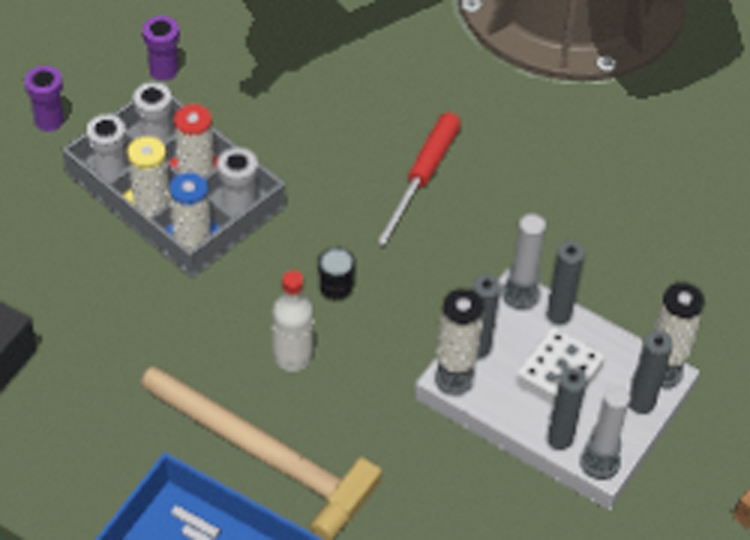

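All three cages stand upright on their own mats. The wrist view has the caps at (320,232), (390,300) and (320,358), and the scene view agrees. In the crop, the black cages, bushes, bottle, loupe, screwdriver and hammer are where they started, and the gripper is clear.

Run:
```python
from h import *
print(np.round(bot.current_eef_pos(),3),bot.current_time_s()); bot.hand_in()
```

```text
[ 0.4   -0.2    0.359] 36.2083
the job is handed in; nothing more can be done
```

The three colour-capped cages are packed upright, each on the mat of its own colour, and the job was handed in at 36.2 s of the 70 s allowed. I moved yellow first to free the red cell, then red and blue off their pillars.

- **Setting down:** each cage was lowered slowly until it touched. All three stopped with the foot at 8.6 to 8.7 mm, against the mat top at 8 mm, with about 7 to 10 N on the tool.
- **Final pictures:** all three cages stand upright and apart from the cell walls. The black-capped cages, bushes, purple look-alikes, bottle, loupe, screwdriver and hammer look where they started. The gripper was open and about 0.36 m above the bench.
- **Not re-checked:** the gauge stand and the gauge-block case were outside the final close-up. The arm went nowhere near them.
- **Small disagreements:** the cameras differed by up to about 1 cm on the crate's position. I used the wrist camera's measurement, and the cages came down well inside their cells. The gripper read about 37.5 mm on the 40 mm cages each time, and no cage slipped.

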